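# Build up the sample-conditioning rack with the friction sled inside

## Task

Put the conditioning rack together for the next friction test: first seat the grey tray on the rack's base, all four corners fully down on their posts, then lay the friction sled flat in one of the grey tray's two bays, and last close the rack with the blue tray, fully down and level on the grey tray's four posts. Leave the other things on the bench where they are.

Things in the scene. Friction and masses are not known exactly. Their poses are not given: they have to be found in the camera images.
- rack_base: Dark steel base frame of the conditioning rack, 190 (x) x 144 (y) mm, fixed to the bench; origin at the centre of its underside. Four upright posts at x = +-84, y = +-61 mm, 14 mm thick up to a shoulder 34 mm above the bench; on each shoulder a steel pin 8.5 mm thick and 16 mm high, coned to 4 mm over its upper 9 mm.
- base_seat (a point): Centre of the base at the height of its four shoulders (34 mm above the bench), axes as the base. The underside of the seated grey tray lies at this height, that of the seated blue tray 62 mm above it. Either tray may be turned by half a turn. Behind the base, tray and marker places a testing machine 180 mm high (its arm 250 mm) has its front face at x = 0.64 m, from y = -0.04 to 0.54 m.
- post_tray: Grey lower tray, flat on the bench, 0.42 kg, 190 (x) x 144 (y) mm; origin at the centre of its underside. Floor 4 mm thick, walls 18 mm high. In each corner (x = +-84, y = +-61 mm) a 22 mm square block, 20 mm high, with a 12 mm hole, 18 mm deep, open below; on each block a 14 mm post with its shoulder 62 mm above the underside, and a coned 16 mm pin on it as on the base.
- post_tray_grip (a point): Centre of the handle across the middle of the grey tray: a black bar 12 mm thick (x), 78 mm long (y), 16 mm high, its centre 44 mm above the tray's underside. Axes as the tray. The handle parts the tray into two bays, at +x and -x, each 85 mm (x) x 136 mm (y); corner blocks take 20 mm off their outer corners. Bay centres at x = +-48 mm.
- top_tray: Blue top tray, flat on the bench, 0.34 kg, 190 (x) x 144 (y) mm; origin at the centre of its underside. No posts; walls and corner blocks 14 mm high, 12 mm holes right through the corners at x = +-84, y = +-61 mm. Seated, its underside rests on the shoulders of the grey tray's posts.
- top_tray_grip (a point): Centre of the handle across the middle of the blue tray: a black bar 12 mm thick (x), 78 mm long (y), 16 mm high, its centre 44 mm above the tray's underside. Axes as the tray.
- sled: Friction-test sled, flat on the bench, 0.2 kg: a steel plate 64 x 63 mm, 12 mm thick with its foam sole, a round knob on top and a small wire eyelet that stands 16 mm out on its -y side. Origin on its underside, 8 mm off the plate's centre (which lies at y = +8 mm).
- sled_knob (a point): Centre of the sled's knob (14 mm across, 12 mm high, from 12 to 24 mm above the sled's underside), over the plate's centre; axes as the sled.
- case_mid (a point): Bystander: red and green pencil case, 200 x 75 x 42 mm; point at its centre.
- notes_mid (a point): Bystander: yellow sticky-note pad, 76 x 76 x 12 mm, front right; point at its centre.
- dropper_mid (a point): Bystander: brown dropper bottle with black bulb, 34 mm across, 102 mm tall, standing between two of the three large things; point 40 mm up its axis.
- red_marker_mid (a point): Bystander: red and yellow marker, 122 mm long, 16 mm thick, lying on the bench; point at its middle; length along its y axis.
- blue_marker_mid (a point): Bystander: blue and yellow marker, 126 mm long, 16 mm thick, lying near the front right edge; point at its middle; length along its y axis.
- stapler_mid (a point): Bystander: red stapler, 136 x 34 x 46 mm, at the left; point at its centre.
There are look-alikes about, which are no part of the job. Several things look just like the sled: the one meant starts farthest to the robot's left.

How it is judged:
By the outcome, as a careful person would: the job done as asked, in the order asked, and still so for the second after the job is handed in, with the robot touching nothing.
It also fails if it takes over 72 s, if anything falls off the work surface, if the arm or the gripper's body presses on something with over 40 N, if the wrist force passes 120 N, or if a joint passes its speed limit or range.

## Robot

A 6-joint arm with a two-finger parallel gripper is mounted at the origin on a cart in front of the work surface, level with it; the furniture and walls round the work are solid. World frame = base frame: x ahead of the robot, y to its left, z up, the work surface at z = 0. Lengths are in mm, angles in rad, forces in N, time in s.
With the tool pointing down it reaches from about 325 to 900 mm from the base axis. Payload 6.1 kg.
Tool frame: the origin (TCP) lies midway between the tips of the shut fingers; the grasp point (between the pads) lies 19 mm behind it; y points along the fingers, z is the direction in which the jaws open and shut, and the axes are right-handed (so a half turn about y gives the same grasp; the last joint's range is limited). The gripper opens to 87 mm and grips with 3 to 60 N. Pads are 19 mm wide; open, the fingers measure 117 mm over their backs; the gripper's body (75 mm by 190 mm) begins 51 mm behind the grasp point.
Start: joints at [-0.126, 0.22, 1.526, -0, 1.395, -0.126], TCP at [624.992, -0.003, 190.238] pointing down, gripper open.
Joint ranges: [-2.98, 2.98], [-0.91, 2.08], [0.09, 2.57], [-1.24, 4.39], [0.2, 2.65], [-2.68, 2.68]. Speed limits (rad/s): [2.57, 2.57, 3.01, 3.14, 3.14, 3.14].

## Interface

Orientations are given as [roll, pitch, yaw] about the fixed x, y, z axes, in that order (R = Rz(yaw) Ry(pitch) Rx(roll)).
In Python, from station import robot, eoat, eyes, status gives the robot as it stands. The module is installed in compiled form; this text tells all that it offers. Calls block until the motion is done:
- robot.reach(position, orientation): joint-space move of the TCP to a pose.
- robot.servo_line(position, rotation=None, velocity=150, stop_force=None): straight line of the TCP; rotation=None keeps the orientation; velocity is the mean speed in mm/s. With stop_force (N) it stops when the force on the tool has changed by that much, and returns True; else False.
- robot.move_j(angles): joint-space move.
- eoat.command_gripper(opening, grasp_force=None): finger opening in mm; grasp_force is the grip in N (None keeps the last); returns when the fingers have stopped.
- robot.pause(seconds).
- robot.solve_ik(position, orientation): joint angles nearest the present ones, or None.
- eyes.capture(name): name is "scene" or "side" or "wrist"; returns the picture (420x560x3 uint8, red, green, blue); there is no depth.
- eyes.get_calibration(name): a dict with "fx", "fy", "cx", "cy" (pixels), "k1" (the pictures are not rectified: a ray, as slopes to the right and down, at radius r is drawn at 1 + k1 r^2 times it, then the intrinsics apply), "cam_to_world" (4x4, takes a point from camera to world coordinates); the wrist camera has in their place "T_tool_cam" (4x4, takes a point from camera to tool coordinates, whose origin is the TCP and whose axes are the tool frame's). Camera axes: x right, y down, z forward; pixel columns grow to the right and rows downward; lengths in mm; the calibration is good to about 2 mm. A picture is of the moment at which its call begins: read the wrist's pose just before it. get_calibration takes no time and is no camera call.
A pose or a line that the arm cannot do raises robot.Unreachable and nothing moves.
- robot.hand_in(): hands the job in, once; it reports no verdict.
Readings, each from a call of its own:
- status.get_clock(): time.
- status.get_q(): joint angles.
- status.get_joint_velocities(): joint speeds.
- status.get_effort(): joint torques, N m.
- status.get_tcp_pos(): TCP position.
- status.get_tcp_rot(): TCP orientation.
- status.get_contact_force(): force on the tool from outside, world axes, zero at the start.
- status.get_moment(): the same for the moment, N m.
- status.get_opening(): finger opening in mm.
Only numpy, scipy, OpenCV 4.12 (cv2) and the standard library are available. Lean on these libraries where they do the work, as an engineer would, in place of code of your own. Each camera call takes 0.05 s, during which the arm holds its last target. There are 200 camera calls.

## Working session

There is one attempt and no reset: what is moved stays moved. The work goes in short steps, each a Python script; the robot and the scene stay as the last script left them, time stands still between calls to the robot, and variables do not carry over. Pictures are saved under pics/ and viewed, about 8 in all and at most 12, crops included, and the job is handed in when it is done.

```bash
mkdir -p pics; python3 - <<'E'
from station import robot,eoat,eyes,status
import cv2
for n in("scene","side"):
    cv2.imwrite(f"pics/{n}0.png",cv2.cvtColor(eyes.capture(n),cv2.COLOR_RGB2BGR)); print(n,eyes.get_calibration(n))
print(eyes.get_calibration("wrist"),status.get_tcp_rot(),status.get_clock(),status.get_opening())
E
```

```text
scene {'fx': 468.7793990880355, 'fy': 468.7793990880355, 'cx': 278.2527571782238, 'cy': 202.23093422208393, 'k1': -0.048574560072129715, 'cam_to_world': array([[-6.28003320e-01,  6.65366724e-01, -4.03607424e-01,
         1.23508806e+03],
       [ 7.78105888e-01,  5.45377924e-01, -3.11631429e-01,
         5.69940984e+02],
       [ 1.27693962e-02, -5.09754885e-01, -8.60224913e-01,
         1.50422994e+03],
       [ 0.00000000e+00,  0.00000000e+00,  0.00000000e+00,
         1.00000000e+00]])}
side {'fx': 471.8089423180603, 'fy': 471.8089423180603, 'cx': 280.59226916344033, 'cy': 201.3519531550643, 'k1': -0.0040212669222197996, 'cam_to_world': array([[-9.59964103e-01, -1.36532111e-01,  2.44597434e-01,
         1.41047855e+02],
       [-2.80122300e-01,  4.69903277e-01, -8.37091636e-01,
         1.54492152e+03],
       [-6.47247639e-04, -8.72095117e-01, -4.89335966e-01,
         9.43677836e+02],
       [ 0.00000000e+00,  0.00000000e+00,  0.00000000e+00,
         1.00000000e+00]])}
{'fx': 297.4279269978033, 'fy': 297.4279269978033, 'cx': 278.83385932032536, 'cy': 206.70372007198537, 'k1': 0.021429403278594446, 'T_tool_cam': array([[-4.25268586e-04,  9.55685773e-01,  2.94388389e-01,
        -8.17359846e+01],
       [ 4.03772879e-04, -2.94388227e-01,  9.55685832e-01,
        -1.92610455e+02],
       [ 9.99999828e-01,  5.25289210e-04, -2.60685930e-04,
        -3.12035619e-01],
       [ 0.00000000e+00,  0.00000000e+00,  0.00000000e+00,
         1.00000000e+00]])} [-1.57256189e+00  2.13932880e-04 -1.57079184e+00] 0.1 87.09895553556929
```

View pics/scene0.png

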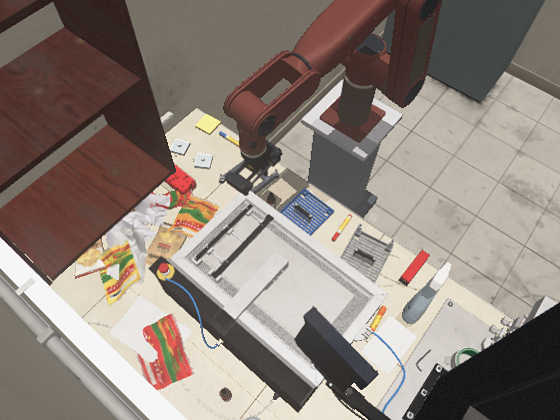

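View pics/side0.png

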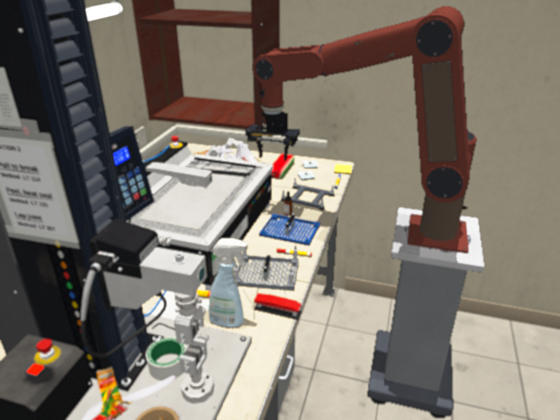

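```bash
cat > h.py <<'E'
from station import robot,eoat,eyes,status
import numpy as np, cv2, math
from scipy.spatial.transform import Rotation as Ro
DN=[-math.pi/2,0,-math.pi/2]
def rot(yaw=0): return [-math.pi/2,0,-math.pi/2+yaw]   # jaws open along world x turned by yaw
def cap(n,f=None):
    c=dict(eyes.get_calibration(n))
    if n=="wrist":
        T=np.eye(4);T[:3,:3]=Ro.from_euler('xyz',status.get_tcp_rot()).as_matrix();T[:3,3]=status.get_tcp_pos()
        c['cam_to_world']=T@c['T_tool_cam']
    im=eyes.capture(n)
    if f: cv2.imwrite(f"pics/{f}.png",cv2.cvtColor(im,cv2.COLOR_RGB2BGR)); np.save(f"pics/{f}.npy",c,allow_pickle=True)
    return im,c
def load(f): return cv2.cvtColor(cv2.imread(f"pics/{f}.png"),cv2.COLOR_BGR2RGB),np.load(f"pics/{f}.npy",allow_pickle=True).item()
def K(c): return np.array([[c['fx'],0,c['cx']],[0,c['fy'],c['cy']],[0,0,1.]]),np.array([c['k1'],0,0,0,0.])
def ray(c,px,z):
    k,d=K(c);p=cv2.undistortPoints(np.array(px,float).reshape(-1,1,2),k,d)[:,0]
    T=c['cam_to_world'];r=np.c_[p,np.ones(len(p))]@T[:3,:3].T;o=T[:3,3]
    return o+r*((z-o[2])/r[:,2])[:,None]
def proj(c,P):
    k,d=K(c);W=np.linalg.inv(c['cam_to_world'])
    return cv2.projectPoints(np.array(P,float).reshape(-1,1,3),cv2.Rodrigues(W[:3,:3])[0],W[:3,3],k,d)[0][:,0]
E
python3 - <<'E'
from h import *
robot.reach([470,-130,330],DN); a,_=cap("wrist","wA")
robot.reach([470,230,330],DN); b,_=cap("wrist","wB")
print(status.get_clock())
cv2.imwrite("pics/w2.png",cv2.cvtColor(np.hstack([cv2.rotate(i,cv2.ROTATE_90_CLOCKWISE) for i in(b,a)])[:,:],cv2.COLOR_RGB2BGR)[:560])
for f,s,e in(("scene0",(150,100,330,310),3),):pass
E
```

```text
2.5167
```

View pics/wA.png

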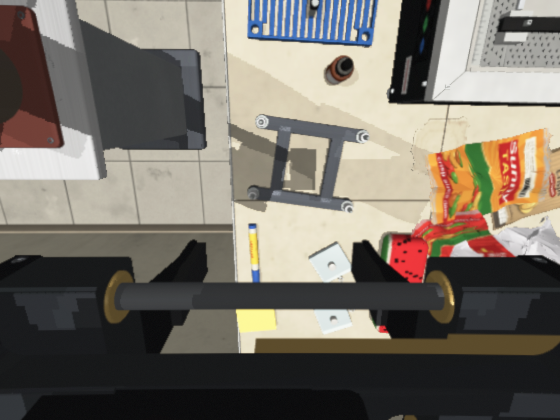

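View pics/wB.png

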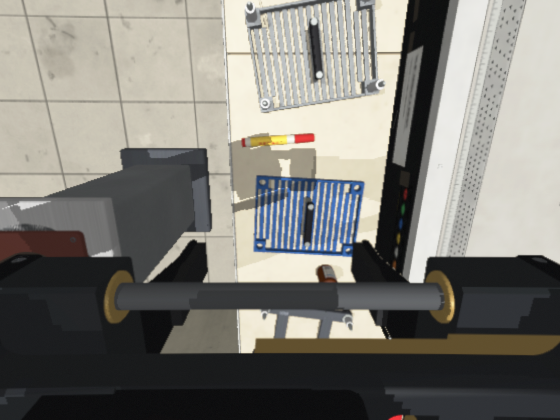

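```bash
python3 - <<'E'
from h import *
np.set_printoptions(precision=0,suppress=True)
_,a=load("wA");_,b=load("wB")
print("posts",ray(a,[(262,122),(363,136),(348,206),(252,192)],50)[:,:2])
print("sleds",ray(a,[(330,264),(332,318)],24)[:,:2],"dropper",ray(a,[(342,66)],100)[:,:2])
print("grey handle",ray(b,[(314,21),(319,76)],52)[:,:2],"blue",ray(b,[(310,206),(307,239)],52)[:,:2])
print("blue corners",ray(b,[(263,183),(357,188),(348,249),(260,243)],14)[:,:2])
print(ray(b,[(316,0)],0))
for y in(480,560,400):
  try: robot.reach([430,y,380],DN);break
  except robot.Unreachable: print("unr",y)
i,c=cap("wrist","wC")
s,_=load("wA") if 0 else (None,0)
sc=cv2.cvtColor(cv2.imread("pics/scene0.png"),cv2.COLOR_BGR2RGB)[130:180,160:225]
l=cv2.resize(i[:280,60:560],None,fx=1.5,fy=1.5)
r=cv2.resize(sc,None,fx=2.6*1.5,fy=2.6*1.5)[:180]
wa=load("wA")[0][225:345,230:430]; wa=cv2.resize(wa,None,fx=1.5,fy=1.5)
bot=np.hstack([r,wa])[:, :750]; bot=np.pad(bot,((0,0),(0,750-bot.shape[1]),(0,0)))
cv2.imwrite("pics/m1.png",cv2.cvtColor(np.vstack([l,bot]),cv2.COLOR_RGB2BGR));print(status.get_clock(),c['cam_to_world'][:3,3])
E
```

```text
posts [[ 444.  -58.]
 [ 599.  -79.]
 [ 584. -192.]
 [ 426. -168.]]
sleds [[ 565. -312.]
 [ 574. -430.]] dropper [[551.  12.]]
grey handle [[518. 434.]
 [528. 364.]] blue [[521. 167.]
 [518. 108.]]
blue corners [[442. 198.]
 [607. 188.]
 [599.  72.]
 [435.  84.]]
[[526. 474.   0.]]
3.575 [431. 561. 572.]
```

View pics/m1.png

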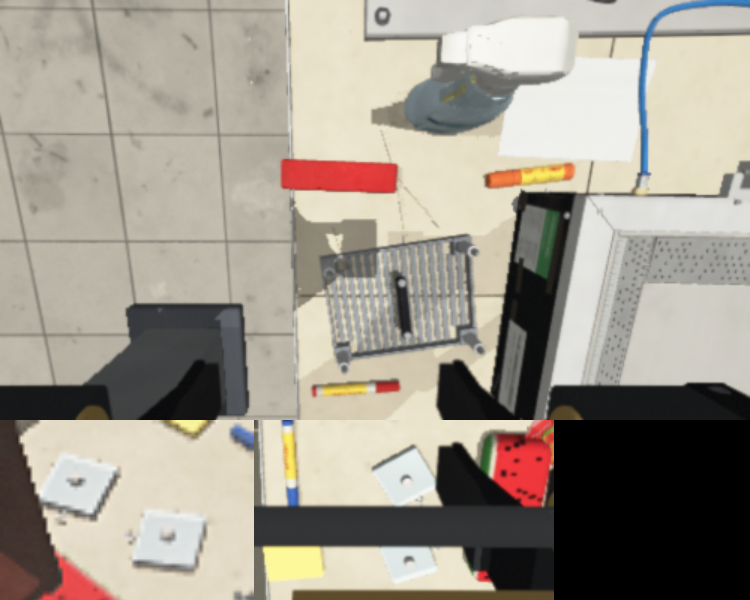

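```bash
python3 - <<'E'
from h import *
for n,x,y in(("gG",523,399),("gB",521,137),("gR",513,-124),("gS",565,-320)):
    robot.reach([x,y-45,240],DN); robot.pause(.15); cap("wrist",n)
T=[load(n)[0][20:250,110:450] for n in("gG","gB","gR","gS")]
m=np.vstack([np.hstack(T[:2]),np.hstack(T[2:])])
cv2.imwrite("pics/m2.png",cv2.cvtColor(cv2.resize(m,None,fx=800/680,fy=800/680),cv2.COLOR_RGB2BGR));print(status.get_clock())
E
```

```text
8.0917
```

View pics/m2.png

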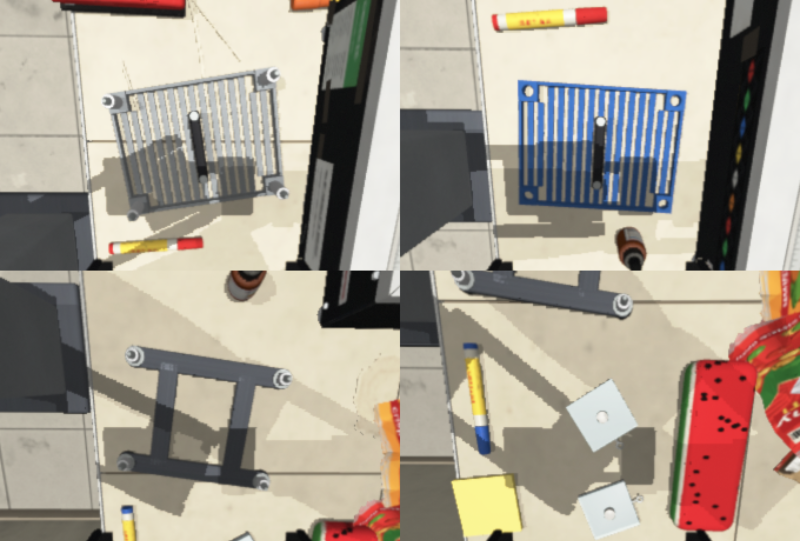

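```bash
python3 - <<'E'
from h import *
P={"gG":[(108,101),(273,74),(279,189),(134,212)],"gR":[(134,355),(283,378),(263,481),(126,462)],"gB":[(529,91),(675,101),(662,203),(529,196)]}
off={"gG":(0,0),"gB":(340,0),"gR":(0,230)}
rows=[]
for n in P:
    i,_=load(n);r=[]
    for x,y in P[n]:
        u=int(x*.85-off[n][0]+110);v=int(y*.85-off[n][1]+20);print(n,u,v)
        t=cv2.resize(i[v-12:v+13,u-12:u+13],(200,200),interpolation=cv2.INTER_NEAREST)
        t[::40,:2]=(255,0,0);t[:2,::40]=(255,0,0);t[-1]=0;t[:,-1]=0;r.append(t)
    rows.append(np.hstack(r))
cv2.imwrite("pics/m3.png",cv2.cvtColor(np.vstack(rows),cv2.COLOR_RGB2BGR))
E
```

```text
gG 201 105
gG 342 82
gG 347 180
gG 223 200
gR 223 91
gR 350 111
gR 333 198
gR 217 182
gB 219 97
gB 343 105
gB 332 192
gB 219 186
```

View pics/m3.png

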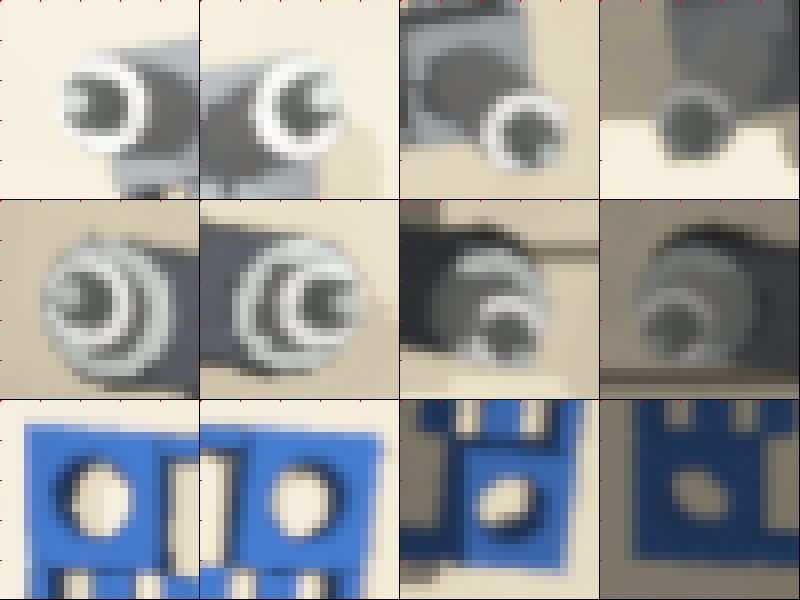

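```bash
cat > meas.py <<'E'
from h import *
np.set_printoptions(precision=2,suppress=True)
L=np.array([(-84,61),(84,61),(84,-61),(-84,-61)],float)
def fit(P,Q):
    a=P.mean(0);b=Q.mean(0);p=P-a;q=Q-b
    th=np.arctan2((p[:,0]*q[:,1]-p[:,1]*q[:,0]).sum(),(p*q).sum())
    R=np.array([[np.cos(th),-np.sin(th)],[np.sin(th),np.cos(th)]])
    sc=np.sqrt((q**2).sum()/(p**2).sum())
    return b-R@a,th,sc,Q-(P@R.T+b-R@a)
if __name__=="__main__":
  D={"gG":([(201,105),(342,82),(347,180),(223,200)],[(104,102),(99,107),(124,130),(96,122)],62),
   "gR":([(223,91),(350,111),(333,198),(217,182)],[(88,104),(121,104),(109,130),(75,125)],34),
   "gB":([(219,97),(343,105),(332,192),(219,186)],[(95,98),(108,100),(111,108)],14)}
  for n,(c,t,z) in D.items():
    k=len(t);px=np.array(c[:k],float)-12+np.array(t)/8-.5
    Q=ray(load(n)[1],px,z)[:,:2];o,th,sc,r=fit(L[:k],Q);print(n,o,th,sc,'\n',r)
  # sled
  i,c=load("gS");hsv=cv2.cvtColor(i,cv2.COLOR_RGB2HSV)
  m=cv2.inRange(hsv,(80,5,190),(115,60,255));m[:60]=0;m[250:]=0
  for k in cv2.findContours(m,0,1)[0]:
    if cv2.contourArea(k)>600:
        b=cv2.minAreaRect(k);q=ray(c,cv2.boxPoints(b),12)[:,:2];x=ray(c,[b[0]],12)[0];print("sled px",b,"c",x,q)
E
python3 meas.py
```

```text
gG [523.09 400.87] 0.15177232996828113 0.9913571058074812 
 [[ 0.88 -0.17]
 [-0.7  -0.72]
 [-0.85  0.52]
 [ 0.66  0.37]]
gR [ 515.53 -129.66] -0.13954898338613692 0.994628979623085 
 [[ 0.32 -0.63]
 [-0.48 -0.57]
 [-0.01  0.65]
 [ 0.17  0.55]]
gB [520.11 132.19] -0.05885096803300489 0.9908747093102677 
 [[ 0.95 -0.42]
 [-0.5  -0.41]
 [-0.46  0.83]]
sled px ((287.32012939453125, 222.9447479248047), (36.393531799316406, 39.855995178222656), 70.20112609863281) c [ 578.18 -436.76   12.  ] [[ 540.85 -420.39]
 [ 596.28 -399.35]
 [ 616.32 -453.47]
 [ 559.15 -476.07]]
sled px ((281.70111083984375, 142.73818969726562), (44.65508270263672, 44.13363265991211), 58.570438385009766) c [ 569.07 -318.2    12.  ] [[ 527.02 -308.14]
 [ 578.53 -277.87]
 [ 611.76 -328.46]
 [ 559.01 -361.12]]
```

```bash
python3 - <<'E'
from h import *
g,tg=(523.1,400.9),.1518; b,tb=(515.5,-129.7),-.1395
robot.reach([g[0],g[1],170],rot(tg))
robot.servo_line([*g,25],velocity=150)
eoat.command_gripper(5,40); print("grip",status.get_opening(),status.get_contact_force())
robot.servo_line([g[0],g[1],60],velocity=100)
robot.servo_line([500,g[1],165],velocity=200)
print("held",status.get_opening(),status.get_contact_force(),status.get_moment())
robot.servo_line([500,b[1],165],rot(tb),velocity=280)
robot.servo_line([*b,25+34+22],rot(tb),velocity=150)
print(status.get_tcp_pos(),status.get_contact_force(),status.get_clock())
hit=robot.servo_line([*b,25+34+1],velocity=25,stop_force=12)
print(hit,status.get_tcp_pos(),status.get_contact_force(),status.get_moment(),status.get_clock())
E
```

```text
grip 5.0978048739639945 [-0.00726649  0.7280831  -0.70591458]
held 5.100559542388094 [-0.41833903 -0.036936   -0.39347739] [ 0.00474563 -0.04325483 -0.01027478]
[ 515.97046669 -129.64904057   81.61923844] [-0.90307677  0.59686084  0.09398291] 17.3417
False [ 515.6518188  -129.7451406    60.14443647] [ 0.5337202  -0.46477259 -0.62950208] [ 0.02123567 -0.00536416 -0.02797907] 18.3333
```

```bash
python3 - <<'E'
from h import *
robot.servo_line([505,-129,165],velocity=200)
i,_=cap("wrist","x1"); s,_=cap("side","x2")
cv2.imwrite("pics/m4.png",cv2.cvtColor(np.hstack([i[:,60:500],cv2.resize(s[110:320,180:360],(360,420))]),cv2.COLOR_RGB2BGR))
print(status.get_tcp_rot(),status.get_opening(),status.get_clock())
E
```

```text
[-1.57402165e+00  8.76732882e-04 -1.71030852e+00] 5.232786559520859 19.1083
```

View pics/m4.png

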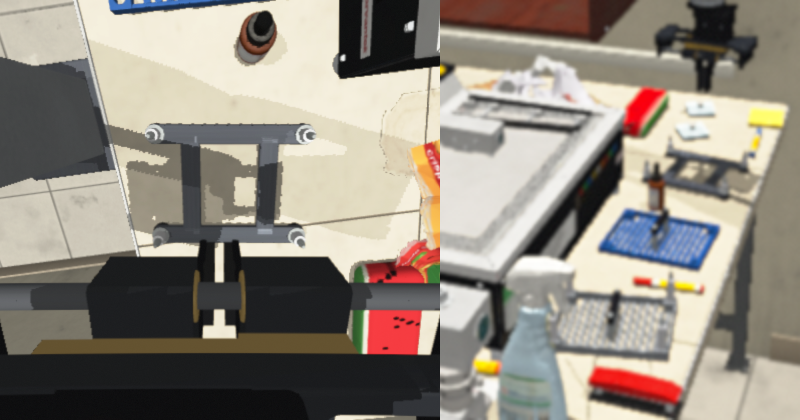

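```bash
python3 - <<'E'
from h import *
g,tg=(523.1,400.9),.1518
eoat.command_gripper(87)
robot.servo_line([500,g[1]-45,240],rot(0),velocity=300)
a,_=cap("wrist","y1")
robot.servo_line([*g,110],rot(tg),velocity=200)
robot.servo_line([*g,25],velocity=120)
print(status.get_tcp_pos(),status.get_tcp_rot(),status.get_opening(),status.get_clock(),status.get_contact_force())
b,_=cap("wrist","y2")
cv2.imwrite("pics/m5.png",cv2.cvtColor(np.hstack([a[:300,100:480],b[:300,80:480]]),cv2.COLOR_RGB2BGR))
E
```

```text
[523.84180803 401.3208862   26.01595611] [-1.56929099e+00  6.30795647e-04 -1.41905208e+00] 87.14680826562957 24.1083 [ 0.20228142  0.66605993 -0.30544689]
```

View pics/m5.png

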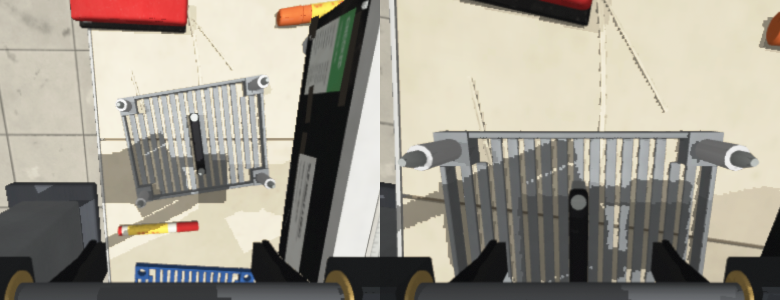

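```bash
python3 - <<'E'
from h import *
for o in(30,14,8):
    eoat.command_gripper(o,40); robot.pause(.2); print(o,status.get_opening(),status.get_contact_force(),status.get_clock())
b,_=cap("wrist","y3")
cv2.imwrite("pics/m6.png",cv2.cvtColor(b[100:400,80:480],cv2.COLOR_RGB2BGR))
E
```

```text
30 30.00427771011531 [-0.63074804 -0.35757196 -0.58839459] 25.5083
14 14.040288148095078 [ 0.24116788  0.34298493 -0.64788977] 26.3333
8 7.883994006294057 [-0.22675022 -0.37422245 -0.53083131] 26.975
```

View pics/m6.png

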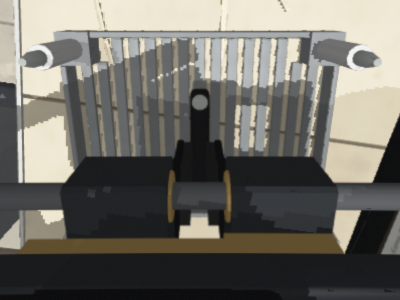

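```bash
python3 - <<'E'
from h import *
eoat.command_gripper(0,50); robot.pause(.2); print(status.get_opening(),status.get_clock())
p=status.get_tcp_pos()
robot.servo_line([523.1,400.9,45],velocity=60); print(status.get_opening(),status.get_contact_force(),status.get_clock())
cap("wrist","y4")
E
```

```text
0.5971461423203693 27.7083
0.4704616805633025 [ 0.29621184 -0.57256292 -1.11217872] 28.1917
```

```bash
python3 - <<'E'
from h import *
a,_=load("y3");b,_=load("y4")
robot.servo_line([523.1,400.9,85],velocity=150)
hit=robot.servo_line([523.1,400.9,35],velocity=40,stop_force=4)
print("probe",hit,status.get_tcp_pos(),status.get_contact_force(),status.get_clock())
c,_=cap("wrist","y5")
t=[cv2.resize(x[140:350,180:380],(400,420) if 0 else (266,280)) for x in(a,b,c)]
m=np.hstack(t);s,_=cap("side","y6");s=cv2.resize(s[200:320,220:340],(320,320))
s0=cv2.resize(cv2.cvtColor(cv2.imread("pics/side0.png"),cv2.COLOR_BGR2RGB)[200:320,220:340],(320,320))
m2=np.hstack([s0,s]);m2=np.pad(m2,((0,0),(0,m.shape[1]-640),(0,0)))
cv2.imwrite("pics/m7.png",cv2.cvtColor(np.vstack([m,m2]),cv2.COLOR_RGB2BGR))
E
```

```text
probe False [523.38094395 401.05989026  35.40093106] [ 0.1562529  -0.03620157 -0.66365577] 30.0583
```

View pics/m7.png

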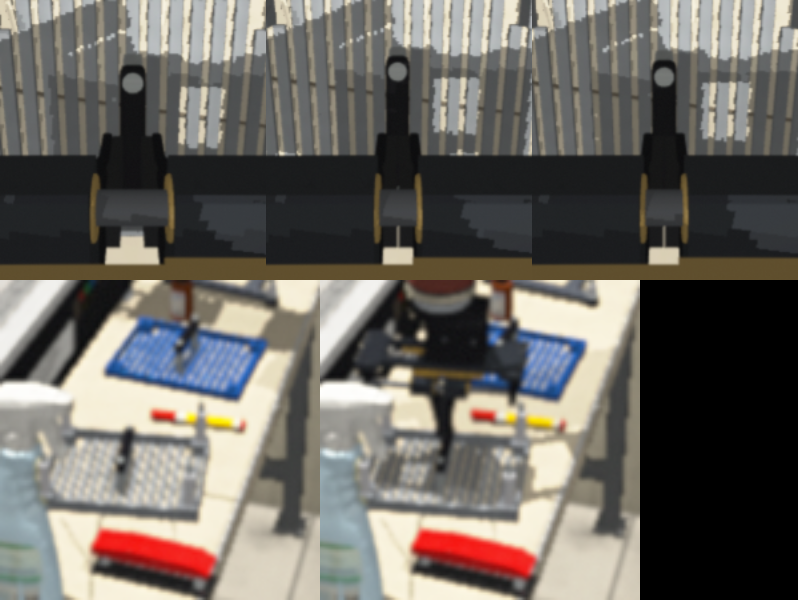

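```bash
python3 - <<'E'
from h import *
np.set_printoptions(precision=1,suppress=True)
S=eyes.get_calibration("side")
R=Ro.from_euler('z',.1518).as_matrix();o=np.array([523.1,400.9,0])
P=lambda l:o+np.array(l,float)@R.T
f=lambda q:(q-[220,200])*320/120+[0,280]
print("handle ends,m7",f(proj(S,P([(0,39,52),(0,-39,52),(0,39,36),(0,-39,36)]))))
print("pins",f(proj(S,P([(-84,61,78),(84,61,78),(84,-61,78),(-84,-61,78)]))))
print("tray bottom corners",f(proj(S,P([(-95,72,0),(95,72,0),(95,-72,0),(-95,-72,0)]))))
print("tcp",f(proj(S,[(523.4,401,35.4),(523.4,401,105)]))+[320,0])
print("wrist: handle ends in y2", proj(load("y2")[1],P([(0,39,52),(0,39,36),(0,-39,52)])), "tcp",proj(load("y2")[1],[status.get_tcp_pos()]), status.get_tcp_pos())
E
```

```text
handle ends,m7 [[117.6 462.6]
 [128.  423.4]
 [117.8 473.6]
 [128.2 434.1]]
pins [[187.9 461.9]
 [ 41.2 450.1]
 [ 62.6 390.2]
 [199.4 400.5]]
tray bottom corners [[195.7 523.2]
 [ 33.  509.2]
 [ 58.2 436.1]
 [208.2 448. ]]
tcp [[442.9 453.8]
 [441.9 405.6]]
wrist: handle ends in y2 [[278.  193. ]
 [278.1 186.7]
 [278.1 308.7]] tcp [[278.5 243.2]] [523.4 401.   35.4]
```

```bash
python3 - <<'E'
from h import *
hit=robot.servo_line([523.1,400.9,6],velocity=40,stop_force=4)
print("probe",hit,status.get_tcp_pos(),status.get_contact_force(),status.get_opening(),status.get_clock())
robot.pause(.1)
b,_=cap("wrist","z1")
for n in("y5","z1"):
    i,_=load(n)
    for v in range(180,260,4): print(n,v," ".join("%3d"%x for x in i[v,255:305:2].sum(1)//3))
E
```

```text
probe True [523.40237673 401.10341206  20.11138753] [-2.19135014 -0.96990784  6.35585904] 0.41617181333474795 30.6333
y5 180 140 142 118 104 102 102 101 105 138  95  82  82  82  83  85  94 118 100  81  81  84  87 101 116 117
y5 184 139 141 117 104 103 102 101 106 137  86  69  68  68  67  70  85 109  94  80  80  79  79 100 109 108
y5 188 112 140 118 103 102 101 102 120  51  17  16  18  17  16  18  18  48  88  80  80  79  80 100 109 107
y5 192 114 141 121 103 101 101 101  79  26  43  99 113 114 112  97  39  25  70  79  80  79  80 101 109 108
y5 196 127 139 119 103 101 101 101  71  47 117 120 118 119 119 119 115  39  70  79  80  79  80 101 109 101
y5 200 106 110  94  80  80  85  86  68  32 105 118 118 118 118 117 102  33  71  80  79  79  79 100 109 102
y5 204 105 110  98  80  79  79  80  66  22  27  59  88  92  78  50  19  24  71  80  79  79  80 103 110 101
y5 208 103 110  98  79  80  80  79  68  24  18  18  18  18  19  19  18  24  71  80  79  79  80 103 110  96
y5 212  69  72  72  79  80  79  84  81  26  18  18  18  17  19  18  17  20  68  80  80  80  80 103 111  96
y5 216  99 106  97 
[... 2597 characters left out ...]
18  18  19  17  18  16  18  63  78  79  79  79  90 106 105
z1 236 107 105  82  78  79  78  78  53  17  17  16  18  19  18  19  17  18  63  78  79  78  78  89 105 104
z1 240 106 106  84  78  69  33  27  19  18  17  19  18  19  18  18  18  16  25  28  35  70  77  88 104 103
z1 244 105 106  85  78  48  13  13  15  20  20  22  22  21  22  21  22  18  14  13  13  63  79  96 104 102
z1 248 105 105  88  77  31  13  13  14  21  20  21  21  21  23  22  22  20  13  13  14  41  78  95 104 102
z1 252 105 105  88  76  19  12  13  14  21  21  21  22  20  22  22  22  21  12  14  16  24  78  96 103 102
z1 256  62  64  53  40  20  11  13  15  22  21  21  21  20  20  22  22  22  15  10  13  24  44  58  62  62
```

```bash
python3 - <<'E'
from h import *
np.set_printoptions(precision=1,suppress=True)
g=load("gG")[0]
for v in range(108,182,4): print(v,[u for u in range(262,298) if g[v,u].sum()<120])
def dot(n,r):
    i=load(n)[0].sum(2)/3; x0,x1,y0,y1=r; m=(i[y0:y1,x0:x1]>80); v,u=np.nonzero(m); return (u.mean()+x0,v.mean()+y0)
d={"y5":dot("y5",(272,287,189,207)),"z1":dot("z1",(272,287,194,215))}; print(d)
i=g.sum(2)/3; print((i[110:126,266:284]).astype(int))
for z in(10,20,30,40,50,60): print(z,[ray(load(n)[1],[p],z)[0][:2] for n,p in list(d.items())+[("gG",(274.5,118.5))]])
s=cv2.cvtColor(cv2.imread("pics/side0.png"),cv2.COLOR_BGR2RGB)
for v in range(250,284,2): print(v,[u for u in range(255,280) if s[v,u].sum()<130])
E
```

```text
108 []
112 []
116 []
120 []
124 [272]
128 []
132 []
136 []
140 []
144 [275]
148 []
152 []
156 []
160 []
164 [278, 279, 280, 281, 282, 283, 284, 285]
168 [279, 280, 281, 284, 285]
172 []
176 []
180 []
{'y5': (np.float64(278.83850931677017), np.float64(197.40372670807454)), 'z1': (np.float64(278.8695652173913), np.float64(204.35326086956522))}
[[195 191 189 222 232 200 187 195 197 195 184 218 229 193 184 195 198 199]
 [197 195 177 218 232 196 185 195 197 195 190 221 233 229 215 200 198 199]
 [197 199 183 220 232 208 196 198 198 198 200 224 233 232 210 194 196 198]
 [199 201 190 222 233 207 193 193 194 192 190 200 223 231 196 184 195 197]
 [198 197 186 219 229 207 171 153 168 149 115 113 171 217 187 178 193 196]
 [197 199 193 204 174 123 150 218 233 232 209 138 107 196 176 176 192 193]
 [197 198 197 196 138 120 209 236 239 240 236 197 125 158 144 155 173 174]
 [195 196 190 143  96 172 230 241 242 242 241 235 173 129 122 149 168 171]
 [194 192 159 111  95 205 238 241 241 241 241 237 176 117 118 152 168 171]
 [193 195 189 138  91 174 229 239 240 240 240 235 172  94 106 142 163 170]
 [192 
[... 331 characters left out ...]
  58  59  59  46  51 116 161 170 168]
 [194 192 189 146 106  67  43  50  56  57  59  60  56  57 118 183 183 170]]
10 [array([519.8, 422.8]), array([519.9, 421.9]), array([517.4, 433.2])]
20 [array([519.4, 425.5]), array([519.5, 424.9]), array([517.5, 433.3])]
30 [array([518.9, 428.2]), array([519. , 427.8]), array([517.6, 433.4])]
40 [array([518.5, 430.9]), array([518.6, 430.8]), array([517.8, 433.5])]
50 [array([518.1, 433.6]), array([518.1, 433.7]), array([517.9, 433.5])]
60 [array([517.7, 436.3]), array([517.7, 436.7]), array([518. , 433.6])]
250 []
252 []
254 []
256 []
258 [267, 268]
260 [267, 268]
262 [267]
264 [266, 267]
266 []
268 []
270 [265]
272 []
274 []
276 []
278 []
280 []
282 []
```

```bash
python3 - <<'E'
from h import *
g,tg=(523.1,400.9),.1518; b,tb=(515.5,-129.7),-.1395
robot.servo_line([*g,35],velocity=100)
eoat.command_gripper(36)
hit=robot.servo_line([*g,-5],velocity=60,stop_force=6)
print(hit,status.get_tcp_pos(),status.get_contact_force())
eoat.command_gripper(3,45); print("grip",status.get_opening(),status.get_clock())
if status.get_opening()>9:
    z=status.get_tcp_pos()[2]
    robot.servo_line([*g,z+25],velocity=80); print(status.get_contact_force(),status.get_moment(),status.get_opening(),z,status.get_clock())
    cap("wrist","h1")
E
```

```text
False [523.30945571 401.04038924  -4.83582301] [-0.19367819  0.04965061  0.11461501]
grip 11.255668776900356 33.3417
[-0.0313736   0.21386502 -5.01506177] [-0.00878189  0.0018844   0.07088308] 11.629899433116774 -4.71216766532738 33.8083
```

```bash
python3 - <<'E'
from h import *
np.set_printoptions(precision=1,suppress=True)
i,c=load("h1");m=i.sum(2)/3
T=c['cam_to_world']; p=status.get_tcp_pos(); R=Ro.from_euler('xyz',status.get_tcp_rot()).as_matrix()
e=proj(c,[p+R@np.array([-33,-(75-19-28)*0-22.0-5.0,0])])[0]; print("approx dot",e)
u,v=map(int,e); w=m[v-16:v+17,u-12:u+13]; 
for r in w[::3]: print(*["%3d"%x for x in r])
E
```

```text
approx dot [278.4 203.1]
109 134 143 127 115 114 114 107 106 108 108 108 108 108 108 107 107 106 106 128 125 115 114 115 115
102 129 130 118 114 112 106  97  95  96  96  96  96  95  96  95  96  95  94 102 111 114 115 114 114
100 130 144 145 141 114  93  87  86  85  86  86  86  86  86  87  86  88  88  87  93 107 114 115 113
100 130 145 144 126 101  89  86  86  86  86  86  86  85  86  87  87  86  87  87  88 105 113 115 112
100 131 146 144 119  95  89  86  86  86  87  86  86  84  84  83  84  85  86  85  87  96 109 114 113
100 115 123 121 102  75  55  44  40  40  41  40  39  38  39  39  39  39  39  49  60  82 104 113 112
 95 101  81  44  21  19  20  17  18  16  18  17  16  16  18  17  17  16  18  15  18  17  28  69 100
 93  68  37  20  19  18  18  19  19  19  20  20  20  19  19  19  20  19  19  19  18  18  17  25  59
 86  55  26  21  23  23  27  41  57  84  99 107 110 110 109 103  90  73  49  31  22  21  21  21  40
 70  43  26  24  37  81 107 117 119 119 120 120 119 119 119 119 120 120 119 114  88  49  24  20  28
 76  49  26  44  98 120 124 124 125 124 124 125 125 125 124 124 124 124 124 124 123 110  69  30  31
```

```bash
python3 - <<'E'
from h import *
g,tg=(523.1,400.9),.1518; b,tb=(515.5,-129.7),-.1395; zg=-4.8
robot.servo_line([502,g[1],zg+130],velocity=220)
robot.servo_line([508,b[1],zg+125],rot(tb),velocity=300)
robot.servo_line([*b,zg+34+20],rot(tb),velocity=150)
robot.pause(.15);print(status.get_tcp_pos(),status.get_contact_force(),status.get_opening(),status.get_clock())
hit=robot.servo_line([*b,zg+34],velocity=30,stop_force=12)
print(hit,status.get_tcp_pos(),status.get_contact_force(),status.get_moment(),status.get_clock())
E
```

```text
[ 516.74923859 -130.11515225   50.79740728] [-0.56392118  0.36612452 -4.4010934 ] 11.566937403272235 37.1833
True [ 514.85048086 -129.47607906   29.17956443] [-1.36263672  0.58115519  4.83884217] [ 0.01544699  0.10438933 -0.00905162] 37.85
```

```bash
python3 - <<'E'
from h import *
b,tb=(515.5,-129.7),-.1395; k,tk=(569,-319),.551
eoat.command_gripper(34)
robot.servo_line([*b,150],velocity=220)
cap("wrist","r1")
robot.reach([*k,40],rot(tk))
print(status.get_tcp_pos(),status.get_clock())
hit=robot.servo_line([*k,-21],velocity=60,stop_force=4)
z=status.get_tcp_pos()[2];print(hit,z,status.get_contact_force())
if hit: robot.servo_line([*k,z+2],velocity=40)
eoat.command_gripper(3,25);print(status.get_opening(),status.get_tcp_pos(),status.get_clock())
robot.servo_line([*k,z+40],velocity=120)
robot.pause(.1);print(status.get_opening(),status.get_contact_force(),status.get_moment(),status.get_clock())
cap("wrist","s1")
m=[cv2.resize(load("r1")[0][20:320,80:480],(400,300)),load("s1")[0][60:360,80:480]]
cv2.imwrite("pics/m8.png",cv2.cvtColor(np.hstack(m),cv2.COLOR_RGB2BGR))
E
```

```text
[ 568.33768368 -317.97490948   38.92965818] 40.2167
True -19.375779125835336 [-0.39245941  1.13806237  5.61082989]
12.56003165870263 [ 568.81195598 -318.92303095  -17.60257322] 41.9083
12.70551337850579 [-0.25897811  0.73996414 -1.50236912] [ 0.05299679 -0.02894679  0.02584346] 42.475
```

```bash
python3 - <<'E'
from h import *
b,tb=np.array((515.5,-129.7)),-.1395; k,tk=(569,-319),.551
p=b+np.array([-48*np.cos(tb),-48*np.sin(tb)])
robot.servo_line([*k,112],velocity=220)
robot.servo_line([*p,112],rot(tb),velocity=220)
robot.servo_line([*p,32],velocity=130)
hit=robot.servo_line([*p,20],velocity=30,stop_force=4)
print(hit,status.get_tcp_pos(),status.get_contact_force(),status.get_opening(),status.get_clock())
eoat.command_gripper(32)
robot.servo_line([*p,120],velocity=220)
robot.servo_line([b[0],b[1]-45,240],rot(0),velocity=300); robot.pause(.1)
cap("wrist","t1");print(status.get_clock())
i=load("t1")[0][20:250,110:450]; j=load("r1")[0][20:320,80:480]
s,_=cap("side","t2")
A=cv2.resize(i,(800,541));cv2.imwrite("pics/m8.png",cv2.cvtColor(A,cv2.COLOR_RGB2BGR))
E
```

```text
True [ 468.16538086 -123.09391079   20.21827945] [-0.45804741 -0.54528789  4.94134711] 12.711646404934939 45.45
47.4917
```

View pics/m8.png

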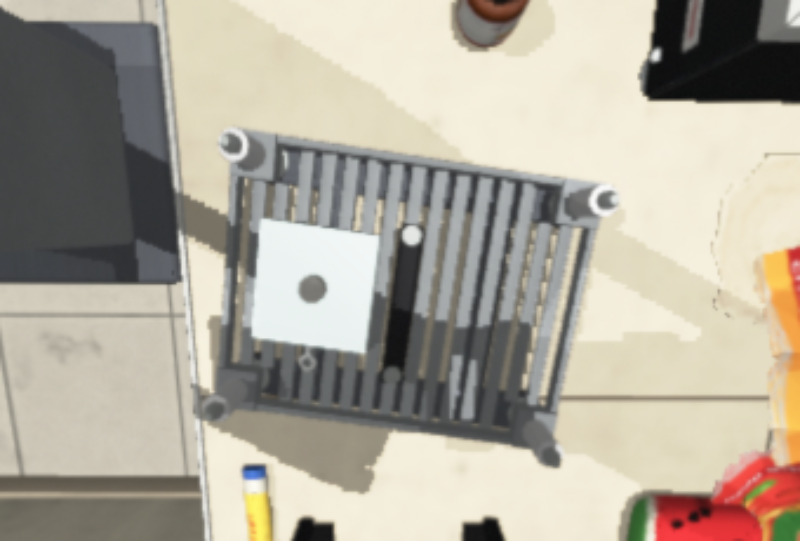

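```bash
python3 - <<'E'
from meas import *
c=load("t1")[1]
P=np.array([(234,147),(606,200),(547,453),(214,407)],float)*.425+[110,20]-.3
for z in(96,101): 
    Q=ray(c,P,z)[:,:2];print(z,*fit(L,Q))
    print(fit(L[:2],Q[:2])[:3])
E
```

```text
96 [ 514.  -129.8] -0.14264335767037598 0.9903826601085537 [[ 0.88 -1.93]
 [ 0.21 -0.08]
 [-1.21  1.23]
 [ 0.12  0.78]]
(array([ 515.18, -130.89]), np.float64(-0.1322423461490125), np.float64(0.9945406690985177))
101 [ 514.01 -129.24] -0.14264335767037606 0.9755415485715518 [[ 1.99 -2.98]
 [-1.16 -0.8 ]
 [-2.31  2.29]
 [ 1.49  1.49]]
(array([ 515.05, -131.21]), np.float64(-0.13224234614901262), np.float64(0.9796372488421917))
```

```bash
python3 - <<'E'
from h import *
g,tg=(520.1,132.2),-.0589; b,tb=(515.0,-129.8),-.1395; zg=-4.8
robot.reach([*g,60],rot(tg))
hit=robot.servo_line([*g,zg],velocity=100,stop_force=8)
eoat.command_gripper(3,45);print(hit,status.get_tcp_pos(),status.get_opening(),status.get_clock())
assert status.get_opening()>9 and not hit
robot.servo_line([*g,zg+30],velocity=100)
robot.servo_line([508,g[1],zg+140],velocity=220)
print(status.get_contact_force(),status.get_opening())
robot.servo_line([*b,zg+135],rot(tb),velocity=220)
robot.servo_line([*b,zg+96+19],velocity=130)
robot.pause(.15)
hit=robot.servo_line([*b,zg+96],velocity=30,stop_force=12)
print(hit,status.get_tcp_pos(),status.get_contact_force(),status.get_moment(),status.get_clock())
E
```

```text
False [520.50923529 132.26827539  -4.32667726] 11.235970518963988 50.1833
[ 0.03052249  0.73172475 -3.21412893] 11.410796489850883
True [ 514.51767403 -129.64451756   91.51173762] [-1.68595819  0.87887429  4.99868063] [0.10518126 0.14660764 0.02693597] 53.7
```

```bash
python3 - <<'E'
from h import *
b=(515.0,-129.8)
eoat.command_gripper(36)
robot.servo_line([*b,170],velocity=200)
robot.servo_line([b[0],b[1]-45,260],rot(0),velocity=250); robot.pause(.15)
i,c=cap("wrist","e1"); s,_=cap("side","e2"); print(status.get_clock(),status.get_contact_force())
m=cv2.inRange(cv2.cvtColor(i,cv2.COLOR_RGB2HSV),(105,120,40),(122,255,255))
m[250:]=0;k=max(cv2.findContours(cv2.morphologyEx(m,cv2.MORPH_CLOSE,np.ones((9,9))),0,1)[0],key=cv2.contourArea)
q=cv2.approxPolyDP(cv2.convexHull(k),8,True)[:,0];print(q)
for z in(110,116):
    Q=ray(c,q,z)[:,:2];print(z,Q.mean(0),[round(float(np.linalg.norm(Q[j]-Q[j-1])),1) for j in range(len(Q))])
# pin tops: bright pixels near the expected shoulder/pin places
R=Ro.from_euler('z',-.1395).as_matrix()
for l in[(-84,61,105),(84,61,105),(84,-61,105),(-84,-61,105)]:
    u,v=proj(c,[np.array([515,-129.8,0])+R@np.array(l,float)])[0].astype(int);print((u,v));print(i[v-6:v+7:2,u-8:u+9:2].sum(2)//3)
E
```

```text
55.7833 [-0.03394153  0.12912411 -0.25070475]
[[201  70]
 [375  96]
 [348 219]
 [194 198]]
110 [ 513.842337   -129.34099126] [139.8, 185.6, 140.4, 185.9]
116 [ 513.84948485 -128.68964953] [137.3, 182.3, 137.9, 182.6]
(np.int64(211), np.int64(81))
[[110 108  93  71  91 106 113 115 115]
 [109  75  53  65 169 177 106 114 113]
 [101  58  70 144 129 169  94 113 113]
 [ 98  53 106 199 161 105  97 112 112]
 [103  60 130 168 126 100  97 112 111]
 [109  83  94 153 103  96  97 113 111]
 [111 109  87 165 186  99 110 113 111]]
(np.int64(364), np.int64(104))
[[104 130 130 127 116 113 123 129 129]
 [120 130 134 202 110  59  83 119 130]
 [128 125 113 129 118  99  54  98 128]
 [125 119 104 112 185 212  73  79 126]
 [119 116 101 108 178 195  70  96 129]
 [115 113 102 118 114  74  73 117 130]
 [115 116 121 198 138  77 113 127 131]]
(np.int64(342), np.int64(209))
[[ 52  56  56  57  57  85 100  92  90]
 [ 54  56  56  58  59  92 109 109 109]
 [ 55  57  65  81  94  95  93 108 112]
 [ 56  58  80  86  90  84  63 105 117]
 [ 56  68  99  86  93  75  64 102 127]
 [ 56  56  57  59  72  58  64 106 146]
 [ 56  57  55  53  53  77 103 108 182]]
(np.int64(203), np.int64(191))
[[ 79  72  73  72  73  73  73  72  72]
 [ 78  72  69  91  86  73  72  73  74]
 [ 73  65  53  96  94  85  75  72  72]
 [ 72  61  49 100 107  86  82  73  72]
 [ 71  64  51  98 116  83  97  73  71]
 [ 72  71  58  54  57  58  69  72  69]
 [ 72  73  72  66  65  69  71  72  67]]
```

```bash
python3 - <<'E'
from h import *
for n,zs in(("gB",(14,)),("e1",(104,107,110,113))):
    i,c=load(n)
    m=cv2.inRange(cv2.cvtColor(i,cv2.COLOR_RGB2HSV),(105,120,40),(122,255,255));m[250:]=0
    k=max(cv2.findContours(cv2.morphologyEx(m,cv2.MORPH_CLOSE,np.ones((9,9))),0,1)[0],key=cv2.contourArea)
    q=cv2.approxPolyDP(cv2.convexHull(k),8,True)[:,0]
    # outer pixel borders: push corners 0.5 px outwards
    q=q+.5*np.sign(q-q.mean(0))
    for z in zs:
        Q=ray(c,q,z)[:,:2];print(n,z,[round(float(np.linalg.norm(Q[j]-Q[j-1])),1) for j in range(len(Q))])
E
```

```text
gB 14 [140.4, 186.8, 141.4, 186.7]
e1 104 [143.4, 189.9, 144.0, 190.4]
e1 107 [142.1, 188.2, 142.7, 188.8]
e1 110 [140.9, 186.6, 141.5, 187.1]
e1 113 [139.7, 184.9, 140.2, 185.5]
```

```bash
python3 - <<'E'
from h import *
robot.hand_in();print(status.get_clock())
E
```

```text
the job is handed in; nothing more can be done
the job is handed in; nothing more can be done
```

The rack is assembled in the order asked and handed in, at about 56 s of the 72 s allowed. I moved no bystanders. I did not check them one by one at the end, but no unexpected contact showed up in the force readings.

- **Grey tray:** it came down to the expected shoulder height. A wrist view afterwards put its posts over the base to within about 2 mm, at the right height.
- **Sled:** I took the leftmost of the two look-alikes I could see, at scene pixel (203,160), y about −0.32 m. It lies flat in the grey tray's −x bay; the last picture I viewed shows it there.
- **Blue tray:** it is down on the grey posts. Its four side lengths in the wrist view match a fully seated height of 96 mm to about 1 mm, and opposite sides agree, so it is level. I made this check from pixel measurements, since my 12 picture views were used up.

**What went wrong:** my first grasp of the grey tray closed on nothing. A touch test on its handle showed the fingertips sit about 31 mm above the reported TCP. I corrected for that, and every later grasp held. The failed grasp and the probing cost about 20 s, including one empty run to the base. Shut fingers pressed on the handle once, with about 6 N.

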